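# Refill the cover-slip flow lane

### The job

Refill the cover-slip dispenser. Lift the canister by its handle, keeping it upright, off the mouth of the sloping lane and stand it on the green mat on the wooden case; then put every blue carton from the bench into the mouth of the lane, lying flat on the lane floor with its long side across the lane, so that they slide down in single file and queue against the orange stop. When all are queued, stand the canister back over the mouth where it was, centred on the two grey cheeks; leave the marker pen, bench timer and petri dish alone.

Things in the scene. Friction and masses are not known exactly. Their poses are not given: they have to be found in the camera images.
- dispenser: Fixed dispenser, 360 x 150 mm: dark base plate, white sloping lane (lane) and two grey cheeks, one each side of the lane near its upper end, x = 43 to 153 mm, 18 mm thick; their level tops, 184 mm above the bench, are the canister's stand. Origin: on its underside, mid-width; x towards the lane's upper end, z up.
- lane: Slick white floor sloping 25 deg, 325 mm long, 96 mm wide between walls 22 mm high; orange stop 30 mm high at the low end. Cheeks rise 14 to 66 mm over the floor. Origin: on the floor, mid-width, in the mouth, where cartons' centres are put in; x up the slope, y across, z square to the floor. Stop face at x = -270 mm; three queued cartons reach x = -120, four -70.
- mouth (a point): Point midway between the tops of the two cheeks, level with them: where the underside centre of the canister belongs. 184 mm above the bench.
- canister: Loose steel canister, blue lid, 0.25-0.5 kg; starts on the cheeks. Rubber foot disc 130 mm across, body 90 mm, lid top 79 mm up. Black grip bar of the handle along y, 90 mm long, 14 wide (x), 16 high, its middle 112 mm above the underside, on 8 mm posts at y = +-38 mm. Pinch the bar from above across x. Origin: centre of the underside, z up.
- mat: Green square mat, 150 x 150 mm, 3 mm thick, fixed on the top of the low wooden case (170 x 340 mm) in the middle of the bench: the place where the canister stands meanwhile. Origin: centre of its underside, 62 mm above the bench.
- carton_1: Flat blue carton of cover slips, 50 mm (x) x 85 mm (y) x 12 mm (z), 50 g, rigid, loose, lying flat on the bench; pick it across its 50 mm width. Two to four of these cartons are present. Origin: centre of the underside.
- carton_2: Flat blue carton of cover slips, 50 mm (x) x 85 mm (y) x 12 mm (z), 50 g, rigid, loose, lying flat on the bench; pick it across its 50 mm width. Two to four of these cartons are present. Origin: centre of the underside.
- carton_3: Flat blue carton of cover slips, 50 mm (x) x 85 mm (y) x 12 mm (z), 50 g, rigid, loose, lying flat on the bench; pick it across its 50 mm width. Two to four of these cartons are present. Origin: centre of the underside.
- carton_4: Flat blue carton of cover slips, 50 mm (x) x 85 mm (y) x 12 mm (z), 50 g, rigid, loose, lying flat on the bench; pick it across its 50 mm width. Two to four of these cartons are present. Origin: centre of the underside.
- magnifier_lamp: Fixed magnifier lamp: its white ring head, 290 mm across, hangs 170 to 265 mm above the bench, centred 5 mm (x), -178 mm (y) from the origin; keep the gripper clear of it. Origin: on the bench surface, z up.
- marker_red: Bystander: marker pen with red cap, 12 x 134 x 14 mm, lying at the front edge of the bench. Origin: centre of the underside.
- bench_timer: Bystander: white bench timer, 66 x 64 x 19 mm. Origin: centre of the underside.
- petri_dish: Bystander: petri dish with lid, 90 mm diameter, 15 mm high. Origin: centre of the underside.

How it is judged:
On the way, in this order (a step that is already met when the one before it is completed fails the run):
1. the canister stands upright on the green mat, let go (horizontal distance between canister and mat below 0.045 m and z of canister in the frame of mat between -0.001 and 0.008 m and angle between canister's own z axis and vertical below 0.06 rad and linear speed of canister below 0.02 m/s and contact force between the fingers and canister below 0.2 N), for 0.2 s.
2. every carton lies flat and crosswise on the lane floor, queued against the stop or the carton before it, let go (x of carton_1 in the frame of lane between -0.255 and -0.055 m and y of carton_1 in the frame of lane between -0.015 and 0.015 m and z of carton_1 in the frame of lane between -0.004 and 0.005 m and angle between the z axis of each of carton_1, carton_2, carton_3, carton_4 and the z axis of lane, either way round below 0.1 rad and angle between the y axis of each of carton_1, carton_2, carton_3, carton_4 and the y axis of lane, either way round below 0.35 rad and linear speed of each of carton_1, carton_2, carton_3, carton_4 below 0.02 m/s and contact force between the fingers and carton_1 below 0.2 N and (x of carton_1 in the frame of lane below -0.239 m or distance between carton_1 and carton_2 below 0.058 m or distance between carton_1 and carton_3 below 0.058 m or distance between carton_1 and carton_4 below 0.058 m) and x of carton_2 in the frame of lane between -0.255 and -0.055 m and y of carton_2 in the frame of lane between -0.015 and 0.015 m and z of carton_2 in the frame of lane between -0.004 and 0.005 m and contact force between the fingers and carton_2 below 0.2 N and (x of carton_2 in the frame of lane below -0.239 m or distance between carton_2 and carton_1 below 0.058 m or distance between carton_2 and carton_3 below 0.058 m or distance between carton_2 and carton_4 below 0.058 m) and x of carton_3 in the frame of lane between -0.255 and -0.055 m and y of carton_3 in the frame of lane between -0.015 and 0.015 m and z of carton_3 in the frame of lane between -0.004 and 0.005 m and contact force between the fingers and carton_3 below 0.2 N and (x of carton_3 in the frame of lane below -0.239 m or distance between carton_3 and carton_1 below 0.058 m or distance between carton_3 and carton_2 below 0.058 m or distance between carton_3 and carton_4 below 0.058 m) and x of carton_4 in the frame of lane between -0.255 and -0.055 m and y of carton_4 in the frame of lane between -0.015 and 0.015 m and z of carton_4 in the frame of lane between -0.004 and 0.005 m and contact force between the fingers and carton_4 below 0.2 N and (x of carton_4 in the frame of lane below -0.239 m or distance between carton_4 and carton_1 below 0.058 m or distance between carton_4 and carton_2 below 0.058 m or distance between carton_4 and carton_3 below 0.058 m) and x of any of carton_1, carton_2, carton_3, carton_4 in the frame of lane below -0.239 m), for 0.2 s.
At the end, for the whole second after the job is handed in: Every carton flat on the lane floor (5 mm), crosswise within 0.35 rad, at rest, within 8 mm of the stop or the next carton, the first at the stop; the canister upright and at rest on both cheeks within 20 mm of the centre of the mouth; nothing held (all of step 2 and angle between canister's own z axis and vertical below 0.06 rad and linear speed of canister below 0.02 m/s and contact force between the fingers and canister below 0.2 N and horizontal distance between canister and mouth below 0.02 m and z of canister in the frame of dispenser between 0.179 and 0.19 m); the robot touches nothing.
It fails at once if the canister is tipped over (more than 0.6 rad) (angle between canister's own z axis and vertical above 0.6 rad).
It fails at once if the marker red is pushed more than 50 mm (distance of marker_red from where it was at the start of the episode above 0.05 m).
It fails at once if the bench timer is pushed more than 50 mm (distance of bench_timer from where it was at the start of the episode above 0.05 m).
It fails at once if the petri dish is pushed more than 50 mm (distance of petri_dish from where it was at the start of the episode above 0.05 m).
Of carton_1, carton_2, carton_3, carton_4 only 2 to 4 are there at a start; the rules pass over those that are not, and their reading is None.
At some moment in a run one of carton_1, carton_2, carton_3, carton_4 may be knocked a few centimetres aside while the robot is not near it.
It also fails if it takes over 210 s, if anything falls off the work surface, if the arm or the gripper's body presses on something with over 40 N, if the wrist force passes 120 N, or if a joint passes its speed limit or range.

### The arm

A 6-joint arm with a two-finger parallel gripper is mounted at the origin on a cart in front of the work surface, level with it; the furniture and walls round the work are solid. World frame = base frame: x ahead of the robot, y to its left, z up, the work surface at z = 0. Lengths are in m, angles in rad, forces in N, time in s.
With the tool pointing down it reaches from about 0.425 to 1.125 m from the base axis. Payload 14.9 kg.
Tool frame: the origin (TCP) lies midway between the tips of the shut fingers; the grasp point (between the pads) lies 19 mm behind it; z points along the fingers, y is the line along which they close (so a half turn about z gives the same grasp; the last joint's range is limited). The gripper opens to 91 mm and grips with 3 to 60 N. Pads are 32 mm wide; open, the fingers measure 118 mm over their backs; the gripper's body (76 mm by 178 mm) begins 60 mm behind the grasp point.
Start: joints at [-1.156, 0.379, 1.734, -0, 1.028, -0.033], TCP at [0.303, -0.631, 0.214] pointing down, gripper open.
Joint ranges: [-2.77, 2.77], [-0.74, 2.19], [0, 2.66], [-1.06, 4.2], [0.31, 2.87], [-3.08, 3.08]. Speed limits (rad/s): [1.89, 1.89, 2.39, 3.14, 3.14, 3.14].

### API

Orientations are given as a unit quaternion [x, y, z, w].
In Python, from cell import telemetry, cams, finish_job gives the robot as it stands.
- The arm moves only by the tool play_rows, never from a script. Its argument "commands" is a list of rows, each a list of 6 numbers: the shift along the world's x, y, z normalised to -1 to 1, where 1 is 300 mm, then the turn, a rotation vector about the world's x, y, z normalised to -1 to 1, where 1 is 60 degrees. A call has 1 to 12 rows; each row shifts and turns the commanded pose from where the row before left it; what a row does not reach is not made up. A row lasts 1/8 s, in which the tool goes at most 62.5 mm and 10.7 degrees, less where a joint would pass 70% of its speed; a pose out of reach is approached as far as the arm can. A call with a number of a shift or a turn outside -1 to 1 is refused whole. A call with a gripper value outside its range is refused whole. "fingers" is the opening, from -1 (shut) to 1 (fully open), set as the call begins (left out, the last holds). The fingers move at their own pace and stop on an object; the grip force is fixed at half the most. Time passes only in rows, so rows that do not move let the fingers close. It gives the time, the measured TCP pose, the force, the opening and the grip force at its end, in the units of the state.
- telemetry.get_obs(): the state, without advancing time (a new reading comes with each control period).
- cams.camera(name): name is "side" or "top" or "wrist"; returns the picture (420x560x3 uint8, red, green, blue); there is no depth.
- cams.get_calibration(name): a dict with "vertical_fov" (degrees; the focal length in pixels is half the picture's height over the tangent of half this angle, whatever the lens; pixels are square), "cx", "cy" (the principal point, pixels), "camera_from_world" (4x4, takes a point from world to camera coordinates). Camera axes: x right, y down, z forward; pixel columns grow to the right and rows downward; lengths in m; the calibration is good to about 2 mm. The wrist camera is an equidistant fisheye: a pixel r from the principal point sees the ray r / f radians off the axis. A picture is of the moment at which its call begins: read the wrist's pose just before it. get_calibration takes no time and is no camera call; for the wrist camera it gives the pose at the moment of the call.
- finish_job(): hands the job in; it is judged then, once.
The state is a dict: "clock": time; "q": joint angles; "qd": joint speeds; "joint_torque": joint torques, N m; "position": TCP position; "orientation": TCP orientation; "force": force on the tool from outside, world axes, zero at the start; "ft_torque": the same for the moment, N m; "width": finger opening in m; "grip_force": force on a finger pad.
Only numpy, scipy, OpenCV 4.12 (cv2) and the standard library are available. Lean on these libraries where they do the work, as an engineer would, in place of code of your own. Each camera call takes 0.05 s, during which the arm holds its last target. There are 200 camera calls.

## Working session

There is one attempt and no reset: what is moved stays moved. The work goes in short steps, Python scripts to look and compute and a tool call to move; the robot and the scene stay as the last step left them, time stands still between calls to the robot, and variables do not carry over. Pictures are saved under pics/ and viewed, at most 16 in all, crops included, and the job is handed in when it is done.

Besides the shell and the picture viewer there is one more tool, called after "Request:" by a JSON object that holds its "method" and its "body". play_rows: Moves the arm, as the interface text tells. Its arguments: {"type":"object","properties":{"commands":{"type":"array","items":{"type":"array","items":{"type":"number"}}},"fingers":{"type":"number"}},"required":["commands"]}

```bash
ls; mkdir -p pics; cat > h.py <<'E'
import numpy as np, cv2
from cell import telemetry, cams
def snap(n,fn):
    c=cams.get_calibration(n); im=cams.camera(n)
    cv2.imwrite('pics/'+fn,cv2.cvtColor(im,cv2.COLOR_RGB2BGR)); np.save('pics/'+fn+'.npy',c,allow_pickle=True); return im
def cal(fn): return np.load('pics/'+fn+'.npy',allow_pickle=True).item()
def px2w(c,u,v,z,fish=False):
    f=210/np.tan(np.radians(c['vertical_fov'])/2)
    x,y=u-c['cx'],v-c['cy']
    if fish:
        r=np.hypot(x,y)+1e-9; t=r/f; d=np.array([x/r*np.sin(t),y/r*np.sin(t),np.cos(t)])
    else: d=np.array([x/f,y/f,1])
    M=np.array(c['camera_from_world']); R=M[:3,:3]; o=-R.T@M[:3,3]; d=R.T@d
    return o+d*(z-o[2])/d[2]
def w2px(c,p):
    M=np.array(c['camera_from_world']); q=M[:3,:3]@np.array(p)+M[:3,3]; f=210/np.tan(np.radians(c['vertical_fov'])/2)
    return np.array([c['cx']+f*q[0]/q[2],c['cy']+f*q[1]/q[2]])
E
python3 - <<'E'
from h import *
for n in('top','side'):
    im=snap(n,n+'0.png'); c=cal(n+'0.png'); M=np.array(c['camera_from_world']); print(n,c['vertical_fov'],-M[:3,:3].T@M[:3,3],M[2,:3])
print(telemetry.get_obs())
E
```

```text
pics
top 42.97071451035779 [ 0.14055248 -0.24983749  1.80842454] [ 0.21442719  0.1126487  -0.97022227]
side 57.29217035971307 [ 0.59101268 -1.25826573  0.84621262] [-0.04340485  0.85305199 -0.52001761]
{'clock': 0.1, 'q': array([-1.15631610e+00,  3.79317798e-01,  1.73470604e+00,  4.37303004e-05,
        1.02848193e+00, -3.33051841e-02]), 'qd': array([-0.00100942, -0.00456883, -0.00341685, -0.00065873,  0.00036302,
       -0.00128484]), 'joint_torque': array([-8.35030351e-04, -7.65034318e+01, -4.35294628e+01,  6.51522609e-02,
        3.98506585e-02, -2.34315074e-06]), 'position': array([ 0.30294402, -0.63067652,  0.21338873]), 'orientation': array([ 9.75042960e-01,  2.22015804e-01, -6.81046577e-05, -4.51837494e-04]), 'force': array([0.1570216 , 0.01444517, 0.95972218]), 'ft_torque': array([ 0.01078635, -0.01913934,  0.02018265]), 'grip_force': 0.0, 'width': 0.0913496547944302}
```

View pics/top0.png

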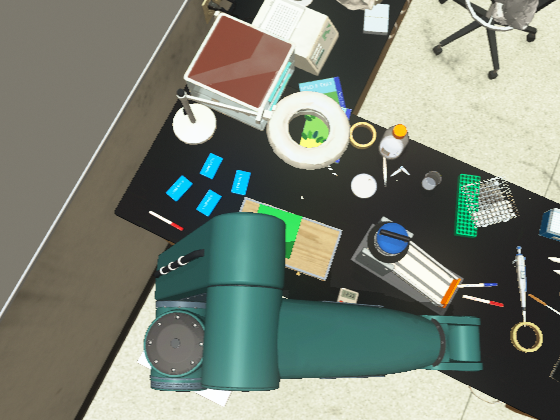

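View pics/side0.png

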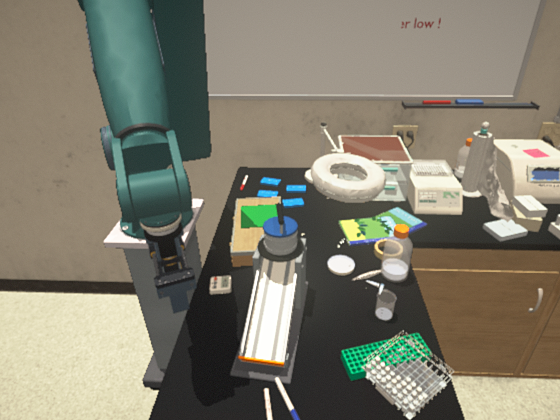

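The top view shows four cartons, at about (211,166), (179,188), (208,203) and (240,182). The canister lid is near (393,238) and the orange stop near (450,291). I'll enlarge both areas.

```bash
python3 - <<'E'
import cv2,numpy as np
im=cv2.imread('pics/top0.png')
a=cv2.resize(im[140:220,150:260],None,fx=5,fy=5,interpolation=cv2.INTER_CUBIC)
b=cv2.resize(im[205:320,340:470],None,fx=4.6,fy=5,interpolation=cv2.INTER_CUBIC)
b=cv2.resize(im[210:320,340:475],None,fx=5,fy=5,interpolation=cv2.INTER_CUBIC)
cv2.imwrite('pics/b.png',b)
from h import *
c=cal('top0.png')
hsv=cv2.cvtColor(im,cv2.COLOR_BGR2HSV)
m=cv2.inRange(hsv,(92,150,120),(112,255,255))
cs,_=cv2.findContours(m,cv2.RETR_EXTERNAL,cv2.CHAIN_APPROX_NONE)
for k in cs:
    if cv2.contourArea(k)>60:
        P=np.array([px2w(c,u,v,.012)[:2] for u,v in k[:,0].astype(float)])
        r=cv2.minAreaRect((P*1000).astype(np.float32)); print(k[:,0].mean(0),r)
m=cv2.inRange(hsv,(50,150,80),(70,255,255)); print(cv2.boundingRect(m))
for uv in [(393,238)]: print(px2w(c,*uv,.184+.079))
# side
c=cal('side0.png'); print('mat side',px2w(c,259,216,.065), px2w(c,281,227,.263))
E
```

```text
[391.37323944 236.42253521] ((584.0869750976562, -427.42138671875), (104.44108581542969, 102.0904312133789), 23.189224243164062)
[208.453125 202.453125] ((425.0776672363281, 195.42660522460938), (52.46548080444336, 86.35942840576172), 84.20344543457031)
[178.84210526 187.78947368] ((426.9642333984375, 314.0011901855469), (52.604007720947266, 86.4398422241211), 75.5426025390625)
[240.5915493  181.85915493] ((539.1213989257812, 128.65115356445312), (85.71688842773438, 53.00217056274414), 12.272163391113281)
[210.890625 165.53125 ] ((548.2396850585938, 250.7476348876953), (86.80772399902344, 51.92702102661133), 1.456243872642517)
(258, 116, 68, 143)
[ 0.52291037 -0.40539561  0.263     ]
mat side [ 0.42192592 -0.07230527  0.065     ] [ 0.52894315 -0.4238327   0.263     ]
```

View pics/b.png

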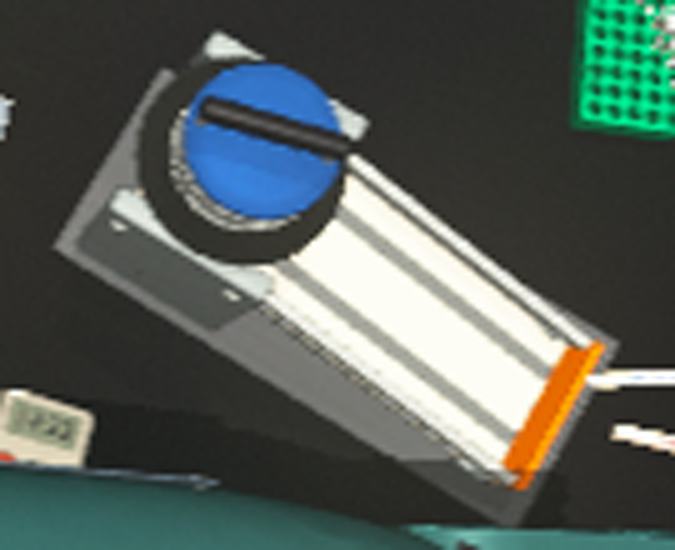

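```bash
python3 - <<'E'
from h import *
c=cal('top0.png')
g=lambda x,y,z:px2w(c,340+x/5-.4,210+y/5-.4,z)[:2].round(4)
for z in(.004,.008): print('base',[g(x,y,z) for x,y in((57,245),(165,70),(617,343),(515,522))])
print('cheek',[g(x,y,.184) for x,y in((217,32),(367,125),(270,290),(115,190))])
print('bar',[g(x,y,.304) for x,y in((203,107),(348,148))])
print('lid',g(262,143,.263))
hsv=cv2.cvtColor(cv2.imread('pics/top0.png'),cv2.COLOR_BGR2HSV)
m=cv2.inRange(hsv,(50,150,80),(70,255,255)); m[:195]=0
ys,xs=np.nonzero(m); print([px2w(c,*p,.065)[:2].round(3) for p in((xs.min(),ys[xs.argmin()]),(xs[ys.argmin()],ys.min()),(xs.max(),ys[xs.argmax()]),(xs[ys.argmax()],ys.max()))])
c=cal('side0.png');hsv=cv2.cvtColor(cv2.imread('pics/side0.png'),cv2.COLOR_BGR2HSV)
m=cv2.inRange(hsv,(50,150,80),(70,255,255)); m[:,300:]=0; k=max(cv2.findContours(m,0,1)[0],key=cv2.contourArea)
P=np.array([px2w(c,*p,.065)[:2]*1000 for p in k[:,0].astype(float)]);print(P.round().tolist())
E
```

```text
base [array([ 0.4603, -0.3306]), array([ 0.6032, -0.3486]), array([ 0.5617, -0.6961]), array([ 0.4224, -0.6778])]
base [array([ 0.4596, -0.3304]), array([ 0.6022, -0.3484]), array([ 0.5608, -0.6951]), array([ 0.4218, -0.6768])]
cheek [array([ 0.5932, -0.3584]), array([ 0.5788, -0.4648]), array([ 0.459 , -0.4503]), array([ 0.4748, -0.3409])]
bar [array([ 0.5158, -0.3604]), array([ 0.5294, -0.4442])]
lid [ 0.5211 -0.403 ]
[array([0.465, 0.02 ]), array([0.487, 0.023]), array([ 0.51 , -0.122]), array([ 0.362, -0.141])]
[[421.0, 5.0], [418.0, -2.0], [414.0, -2.0], [410.0, -2.0], [406.0, -2.0], [403.0, -2.0], [399.0, -3.0], [395.0, -3.0], [391.0, -3.0], [387.0, -3.0], [383.0, -3.0], [379.0, -3.0], [375.0, -3.0], [372.0, -4.0], [368.0, -4.0], [364.0, -4.0], [360.0, -4.0], [356.0, -4.0], [353.0, -11.0], [349.0, -12.0], [346.0, -12.0], [347.0, -19.0], [348.0, -26.0], [353.0, -33.0], [354.0, -40.0], [355.0, -47.0], [356.0, -54.0], [357.0, -61.0], [358.0, -68.0], [359.0, -74.0], [360.0, -81.0], [361.0, -88.0], [362.0, -94.0], [363.0, -101.0], [364.0, -107.0], [365.0, -114.0], [366.0, -120.0], [
[... 321 characters left out ...]
 [429.0, -137.0], [433.0, -137.0], [436.0, -137.0], [439.0, -130.0], [439.0, -124.0], [438.0, -118.0], [441.0, -111.0], [440.0, -105.0], [443.0, -98.0], [446.0, -92.0], [450.0, -91.0], [453.0, -85.0], [456.0, -78.0], [460.0, -78.0], [463.0, -71.0], [466.0, -71.0], [470.0, -71.0], [473.0, -64.0], [477.0, -64.0], [481.0, -64.0], [484.0, -63.0], [488.0, -63.0], [484.0, -57.0], [483.0, -50.0], [483.0, -43.0], [482.0, -36.0], [482.0, -29.0], [481.0, -22.0], [481.0, -14.0], [477.0, -7.0], [476.0, -0.0], [475.0, 7.0], [472.0, 7.0], [468.0, 7.0], [464.0, 7.0], [460.0, 7.0], [456.0, 7.0], [452.0, 7.0], [448.0, 6.0], [444.0, 6.0], [440.0, 6.0], [437.0, 6.0], [433.0, 6.0], [430.0, -2.0], [426.0, -2.0]]
```

Request:
{"method": "play_rows", "body": {"commands": [[0,0,0.15,0,0,0.1225],[0,0,0.15,0,0,0.1225],[0,0,0.15,0,0,0.1225],[0,0,0.15,0,0,0.1225],[0.122,0.127,0,0,0,0.1225],[0.122,0.127,0,0,0,0.1225],[0.122,0.127,0,0,0,0.1225],[0.122,0.127,0,0,0,0.1225],[0.122,0.127,0,0,0,0.1225],[0.122,0.127,0,0,0,0.1225],[0,0,0,0,0,0],[0,0,0,0,0,0]], "fingers": 1}}

```text
clock: 1.6
position: [0.5225, -0.4024, 0.3936]
orientation: [0.649, 0.761, -0.0, -0.0]
force: [-0.4, -0.8, 0.3]
width: 0.0909
grip_force: 0.0
```

```bash
python3 - <<'E'
from h import *
im=snap('wrist','w1.png'); c=cal('w1.png'); M=np.array(c['camera_from_world']); print(c,-M[:3,:3].T@M[:3,3])
c=cal('top0.png')
# lamp ring outline
for p in((268,131),(350,125),(308,92),(308,168)): print(px2w(c,*p,.22).round(3))
print(telemetry.get_obs()['position'],telemetry.get_obs()['q'])
E
```

```text
{'vertical_fov': 65.70646984690485, 'cx': 281.0572270940155, 'cy': 201.80888708435688, 'camera_from_world': array([[ 9.87384426e-01,  1.58338619e-01, -9.36332016e-04,
        -4.52347458e-01],
       [ 1.53114425e-01, -9.53266639e-01,  2.60458609e-01,
        -5.38763269e-01],
       [ 4.03480823e-02, -2.57316141e-01, -9.65484560e-01,
         4.40837727e-01],
       [ 0.00000000e+00,  0.00000000e+00,  0.00000000e+00,
         1.00000000e+00]])} [ 0.51134631 -0.32852632  0.565524  ]
[0.681 0.081 0.22 ]
[ 0.811 -0.145  0.22 ]
[0.857 0.023 0.22 ]
[ 0.624 -0.085  0.22 ]
[ 0.5221733  -0.40286087  0.39368397] [-6.92396221e-01  1.59883105e-01  1.67819964e+00 -1.64669644e-04
  1.30389899e+00 -8.50880708e-01]
```

View pics/w1.png

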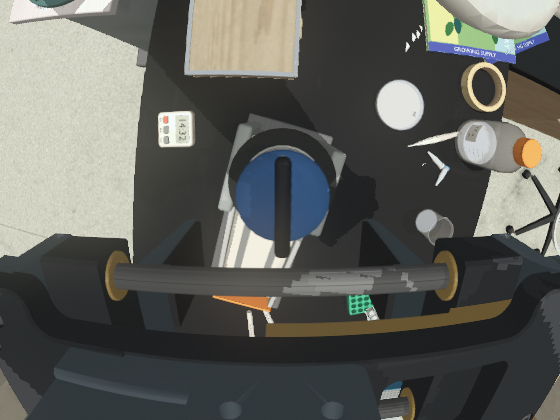

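The wrist view shows the grip bar from (283,156) to (283,256), running straight up the picture. It lies square between the fingers.

```bash
python3 - <<'E'
from h import *
c=cal('w1.png')
for p in((283,158),(283,254),(276,200),(291,200)): print(px2w(c,*p,.304,True).round(4))
print('cheek',[px2w(c,*p,.184,True).round(4) for p in((252,115),(346,154),(221,209),(311,237))])
print('lid',px2w(c,283,196,.263,True), 'stop',[px2w(c,*p,.0,True).round(4) for p in ((214,297),(268,307))])
E
```

```text
[ 0.518  -0.3618  0.304 ]
[ 0.5315 -0.4448  0.304 ]
[ 0.5179 -0.3974  0.304 ]
[ 0.5302 -0.3954  0.304 ]
cheek [array([ 0.4774, -0.3324,  0.184 ]), array([ 0.5944, -0.3596,  0.184 ]), array([ 0.4554, -0.4511,  0.184 ]), array([ 0.5718, -0.4696,  0.184 ])]
lid [ 0.52491492 -0.40316073  0.263     ] stop [array([ 0.4311, -0.7008,  0.    ]), array([ 0.5439, -0.7044,  0.    ])]
```

Request:
{"method": "play_rows", "body": {"commands": [[0.008,0,-0.13,0,0,0],[0,0,-0.13,0,0,0],[0,0,-0.1,0,0,0],[0,0,-0.029,0,0,0],[0,0,0,0,0,0],[0,0,0,0,0,0]]}}

```text
clock: 2.4
position: [0.5254, -0.4031, 0.2788]
orientation: [0.649, 0.761, 0.0, 0.001]
force: [-0.4, -0.9, -1.0]
width: 0.0911
grip_force: 0.0
```

Request:
{"method": "play_rows", "body": {"commands": [[0,0,0,0,0,0],[0,0,0,0,0,0],[0,0,0,0,0,0],[0,0,0,0,0,0],[0,0,0,0,0,0],[0,0,0,0,0,0],[0,0,0.03,0,0,0],[0,0,0.06,0,0,0],[0,0,0.06,0,0,0],[0,0,0.03,0,0,0],[0,0,0,0,0,0]], "fingers": -1}}

```text
clock: 3.78
position: [0.5254, -0.4026, 0.3323]
orientation: [0.648, 0.761, 0.0, 0.001]
force: [-1.0, -0.3, -0.8]
width: 0.0002
grip_force: 0.0
```

```bash
python3 - <<'E'
from h import *
a=snap('wrist','w2.png');b=snap('side','s2.png')
x=np.hstack([a[100:340,150:420],cv2.resize(b[180:300,200:335],None,fx=2,fy=2)]); cv2.imwrite('pics/c2.png',cv2.cvtColor(x,4))
E
```

```text
(no output)
```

View pics/c2.png

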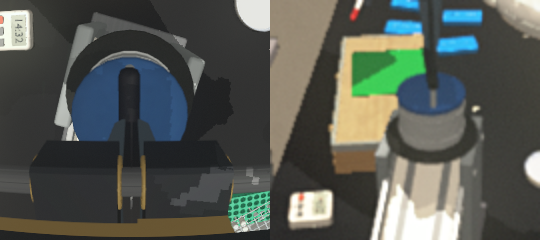

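The fingers closed too slowly and met above the bar. The canister hasn't moved, so I'll open, go down again and wait longer before lifting.

Request:
{"method": "play_rows", "body": {"commands": [[0,0,0,0,0,0],[0,0,0,0,0,0],[0,0,0,0,0,0],[0,0,0,0,0,0],[0,0,0,0,0,0],[0,0,0,0,0,0]], "fingers": 1}}

```text
clock: 4.62
position: [0.5251, -0.4024, 0.3312]
orientation: [0.648, 0.761, -0.0, 0.0]
force: [0.1, -0.4, -0.1]
width: 0.0577
grip_force: 0.0
```

Request:
{"method": "play_rows", "body": {"commands": [[0,0,0,0,0,0],[0,0,0,0,0,0],[0,0,0,0,0,0],[0,0,0,0,0,0],[0,0,-0.07,0,0,0],[0,0,-0.07,0,0,0],[0,0,-0.042,0,0,0],[0,0,0,0,0,0],[0,0,0,0,0,0]]}}

```text
clock: 5.75
position: [0.5253, -0.4026, 0.2771]
orientation: [0.648, 0.761, 0.0, 0.0]
force: [-0.5, 0.1, 0.0]
width: 0.0912
grip_force: 0.0
```

Request:
{"method": "play_rows", "body": {"commands": [[0,0,0,0,0,0],[0,0,0,0,0,0],[0,0,0,0,0,0],[0,0,0,0,0,0],[0,0,0,0,0,0],[0,0,0,0,0,0],[0,0,0,0,0,0],[0,0,0,0,0,0],[0,0,0,0,0,0]], "fingers": -1}}

```text
clock: 6.88
position: [0.5249, -0.4023, 0.2764]
orientation: [0.648, 0.761, 0.0, -0.0]
force: [-1.3, 0.2, -0.6]
width: 0.0138
grip_force: 30.0
```

Request:
{"method": "play_rows", "body": {"commands": [[0,0,0.03,0,0,0],[0,0,0.06,0,0,0],[0,0,0.06,0,0,0],[-0.02,0.07,0,0,0,0],[-0.04,0.14,0,0,0,0],[-0.053,0.19,0,0,0,0],[-0.053,0.19,0,0,0,0],[-0.053,0.19,0,0,0,0],[-0.053,0.19,0,0,0,0],[-0.032,0.11,0,0,0,0],[-0.019,0.06,0,0,0,0],[0,0,0,0,0,0]]}}

```text
clock: 8.38
position: [0.4273, -0.0591, 0.3217]
orientation: [0.648, 0.762, 0.0, 0.0]
force: [0.1, -1.0, -2.5]
width: 0.0139
grip_force: 30.0
```

```bash
python3 - <<'E'
from h import *
o=telemetry.get_obs();print(o['position'],o['width'],o['force'],o['q'])
snap('side','s3.png'); a=cv2.imread('pics/s3.png'); cv2.imwrite('pics/c3.png',cv2.resize(a[120:330,180:460],None,fx=2.5,fy=2.5))
E
```

```text
[ 0.42725573 -0.05908136  0.32165712] 0.0139237356994117 [ 0.12271772 -0.96965546 -2.45264847] [-1.91535502e-01 -2.06167951e-01  2.16499283e+00  1.37691539e-04
  1.18237949e+00 -3.53403660e-01]
```

View pics/c3.png

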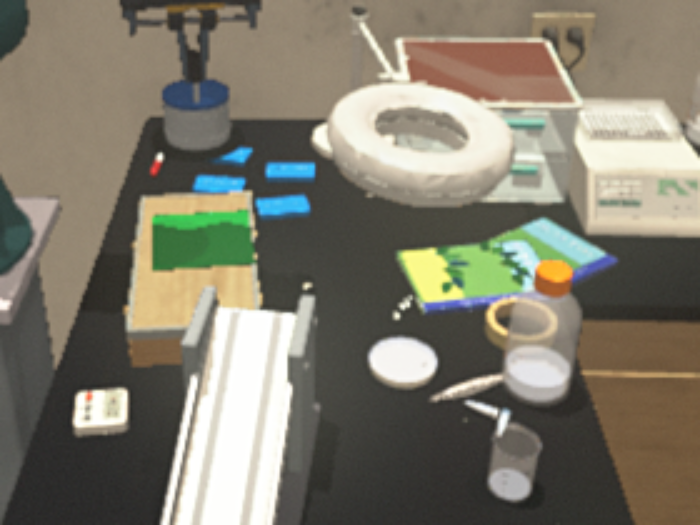

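The canister is held upright, and the whole mat and the empty mouth can now be seen. One carton, at crop (237,156), has been knocked askew.

```bash
python3 - <<'E'
from h import *
c=cal('s3.png')
g=lambda x,y,z:px2w(c,180+x/2.5-.3,120+y/2.5-.3,z).round(4)
P=[g(*p,.065)[:2] for p in((152,213),(249,210),(253,266),(152,271))];print('mat',P,np.mean(P,0))
# cheek top corners
print('cheekL',g(209,288,.184),g(187,348,.184),'R',g(305,298,.184),g(297,358,.184))
E
```

```text
mat [array([0.3413, 0.0036]), array([0.4914, 0.0175]), array([ 0.5072, -0.135 ]), array([ 0.3651, -0.1522])] [ 0.42625  -0.066525]
cheekL [ 0.4714 -0.3527  0.184 ] [ 0.4588 -0.462   0.184 ] R [ 0.5836 -0.3683  0.184 ] [ 0.5769 -0.4741  0.184 ]
```

Request:
{"method": "play_rows", "body": {"commands": [[0,-0.015,-0.1,0,0,0],[0,0,-0.15,0,0,0],[0,0,-0.15,0,0,0],[0,0,-0.09,0,0,0],[0,0,-0.03,0,0,0],[0,0,-0.02,0,0,0],[0,0,-0.01,0,0,0],[0,0,0,0,0,0],[0,0,0,0,0,0]]}}

```text
clock: 9.55
position: [0.4286, -0.065, 0.1572]
orientation: [0.648, 0.761, 0.0, 0.0]
force: [-1.2, 0.3, -3.0]
width: 0.0139
grip_force: 30.0
```

Request:
{"method": "play_rows", "body": {"commands": [[0,0,-0.005,0,0,0],[0,0,0,0,0,0],[0,0,0,0,0,0]]}}

```text
clock: 9.93
position: [0.4284, -0.0651, 0.1567]
orientation: [0.648, 0.761, -0.0, 0.0]
force: [-14.3, -0.8, 31.0]
width: 0.0136
grip_force: 30.0
```

Request:
{"method": "play_rows", "body": {"commands": [[0,0,0.004,0,0,0],[0,0,0,0,0,0],[0,0,0,0,0,0],[0,0,0,0,0,0],[0,0,0,0,0,0],[0,0,0,0,0,0],[0,0,0,0,0,0],[0,0,0.08,0,0,0],[0,0,0.16,0,0,0],[0,0,0.16,0,0,0],[0,0,0.13,0,0,0],[0,0,0,0,0,0]], "fingers": 1}}

```text
clock: 11.42
position: [0.4295, -0.0652, 0.3182]
orientation: [0.648, 0.761, 0.001, 0.002]
force: [0.2, 0.1, 0.3]
width: 0.0912
grip_force: 0.0
```

```bash
python3 - <<'E'
from h import *
snap('wrist','w4.png'); c=cal('w4.png')
snap('top','t4.png'); ct=cal('t4.png')
for fn,f in(('t4.png',0),('w4.png',1)):
    im=cv2.imread('pics/'+fn);c=cal(fn)
    m=cv2.inRange(cv2.cvtColor(im,cv2.COLOR_BGR2HSV),(92,150,120),(112,255,255))
    for k in cv2.findContours(m,cv2.RETR_EXTERNAL,cv2.CHAIN_APPROX_NONE)[0]:
        if cv2.contourArea(k)>60:
            P=np.array([px2w(c,u,v,.012,f)[:2] for u,v in k[:,0].astype(float)])
            print(fn,k[:,0].mean(0).round(),np.round(cv2.contourArea(k)),cv2.minAreaRect((P*1000).astype(np.float32)))
print(telemetry.get_obs()['position'],telemetry.get_obs()['width'])
E
```

```text
t4.png [208. 202.] 325.0 ((425.0635986328125, 195.35577392578125), (52.60927963256836, 86.3456802368164), 84.20344543457031)
t4.png [179. 188.] 330.0 ((426.9642333984375, 314.0011901855469), (52.604007720947266, 86.4398422241211), 75.5426025390625)
t4.png [238. 175.] 68.0 ((555.4400634765625, 152.65213012695312), (28.338481903076172, 57.866615295410156), 72.31441497802734)
t4.png [211. 166.] 313.0 ((548.45703125, 250.70458984375), (86.37544250488281, 51.82981491088867), 1.4562393426895142)
w4.png [372.  56.] 1624.0 ((540.1968383789062, 125.63394165039062), (84.66197967529297, 50.76628112792969), 12.715604782104492)
w4.png [402.   2.] 70.0 ((572.6851196289062, 223.7174072265625), (42.95055389404297, 10.507270812988281), 18.087594985961914)
w4.png [305.   7.] 750.0 ((427.04705810546875, 174.48153686523438), (90.69195556640625, 33.39360046386719), 11.035065650939941)
[ 0.42796389 -0.06483824  0.31491564] 0.0911834276383761
```

View pics/w4.png

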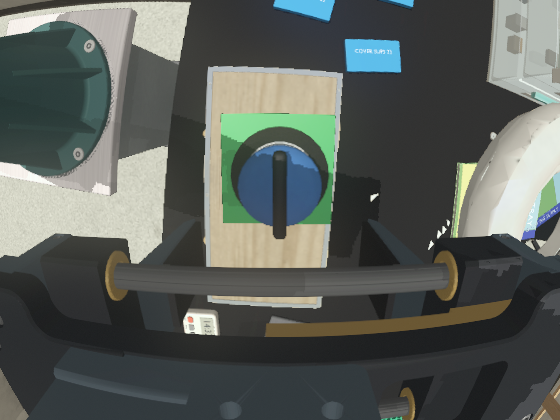

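The canister stands on the mat and all four cartons still lie where first measured. The carton on the right, at wrist (372,56), is at (0.540, 0.126). I'll start with that one.

Request:
{"method": "play_rows", "body": {"commands": [[0,0.1,0,0,0,0.156],[0.02,0.1,0,0,0,0.156],[0.05,0.1,0,0,0,0.156],[0.05,0.1,0,0,0,0.156],[0.05,0.1,0,0,0,0.156],[0.05,0.1,0,0,0,0.156],[0.05,0.037,0,0,0,0.156],[0.05,0,0,0,0,0.156],[0.05,0,-0.1,0,0,0.156],[0,0,-0.15,0,0,0.156],[0,0,-0.15,0,0,0],[0,0,0,0,0,0]]}}

```text
clock: 13.02
position: [0.5363, 0.1257, 0.1912]
orientation: [-0.111, 0.994, -0.0, -0.004]
force: [0.4, 0.8, -0.5]
width: 0.0916
grip_force: 0.0
```

```bash
cat >> h.py <<'E'
def cartons(fn,z=.012,f=True):
    im=cv2.imread('pics/'+fn);c=cal(fn)
    m=cv2.inRange(cv2.cvtColor(im,cv2.COLOR_BGR2HSV),(92,150,100),(112,255,255))
    for k in cv2.findContours(m,cv2.RETR_EXTERNAL,cv2.CHAIN_APPROX_NONE)[0]:
        if cv2.contourArea(k)>150:
            P=np.array([px2w(c,u,v,z,f)[:2] for u,v in k[:,0].astype(float)])
            r=cv2.minAreaRect((P*1000).astype(np.float32)); a=r[2]+(90 if r[1][0]>r[1][1] else 0)
            print(fn,k[:,0].mean(0).round(),np.round(r[0],1),np.round(r[1],1),'short yaw',round(a,1), 'on edge' if k.min()<=0 or k[:,0,0].max()>=559 else '')
def st():
    o=telemetry.get_obs();q=o['orientation'];x,y=q[:2]
    print('pos',o['position'].round(4),'yaw',np.degrees(np.arctan2(y*y-x*x,2*x*y)).round(1),'q',o['q'].round(2),'w',round(o['width'],4),'t',o['clock'])
E
python3 - <<'E'
from h import *
snap('wrist','w5.png'); cartons('w5.png'); st()
snap('top','t5.png');cartons('t5.png',f=False)
c=cal('w4.png'); print('case',[px2w(c,*p,.062,True).round(3) for p in((207,67),(341,73),(208,301))])
E
```

```text
w5.png [359. 212.] [548.6 221.3] [84.5  4. ] short yaw 90.9 
w5.png [277. 196.] [540.6 126.1] [83.  50.1] short yaw 101.9 
w5.png [436. 135.] [435.  289.1] [95.9 46.9] short yaw 107.1 
pos [0.538  0.126  0.1939] yaw 102.7 q [ 0.19  0.18  2.04  0.    0.93 -1.61] w 0.0911 t 13.075
t5.png [275. 232.] [427.1 -60.3] [49.2 87.2] short yaw 8.1 
t5.png [279. 218.] [483.5 -49.5] [32.3 87.4] short yaw 6.7 
t5.png [240. 182.] [538.7 128.7] [86.6 52.3] short yaw 103.0 
case [array([0.312, 0.06 , 0.062]), array([0.487, 0.079, 0.062]), array([ 0.35 , -0.283,  0.062])]
```

View pics/w5.png

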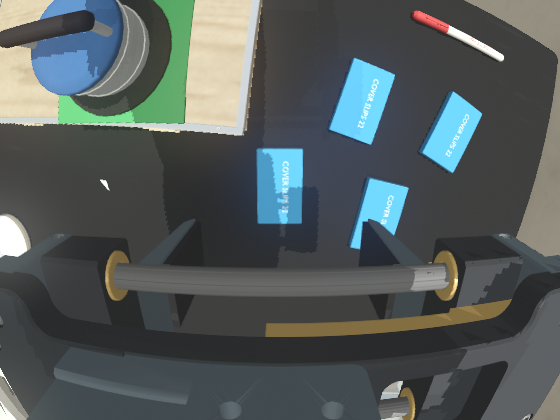

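The carton sits between the fingers at (277,186), square to them and measured at (0.5406, 0.126). I'll go down onto it.

Request:
{"method": "play_rows", "body": {"commands": [[0.005,0,-0.15,0,0,0],[0,0,-0.15,0,0,0],[0,0,-0.15,0,0,0],[0,0,-0.12,0,0,0],[0,0,-0.05,0,0,0],[0,0,0,0,0,0],[0,0,0,0,0,0]]}}

```text
clock: 14.0
position: [0.5419, 0.1265, 0.011]
orientation: [-0.111, 0.994, 0.0, 0.001]
force: [0.4, 0.4, -0.5]
width: 0.0914
grip_force: 0.0
```

Request:
{"method": "play_rows", "body": {"commands": [[0,0,-0.025,0,0,0],[0,0,0,0,0,0],[0,0,0,0,0,0]]}}

```text
clock: 14.38
position: [0.5408, 0.1262, 0.002]
orientation: [-0.111, 0.994, -0.0, 0.0]
force: [0.0, 0.2, -1.2]
width: 0.0913
grip_force: 0.0
```

Request:
{"method": "play_rows", "body": {"commands": [[0,0,0,0,0,0],[0,0,0,0,0,0],[0,0,0,0,0,0],[0,0,0,0,0,0],[0,0,0,0,0,0],[0,0,0,0,0,0],[0,0,0,0,0,0],[0,0,0.05,0,0,0],[0,0,0.15,0,0,0],[0,0,0.2,0,0,0],[0,0,0.2,0,0,0],[0,0,0.2,0,0,0]], "fingers": -1}}

```text
clock: 15.88
position: [0.5402, 0.1261, 0.2449]
orientation: [-0.111, 0.994, 0.0, 0.0]
force: [1.1, -0.3, -0.1]
width: 0.05
grip_force: 30.0
```

Request:
{"method": "play_rows", "body": {"commands": [[0,0,0.2,0,0,-0.16],[0,0,0.19,0,0,-0.16],[-0.008,-0.1,0,0,0,0],[-0.008,-0.198,0,0,0,0],[-0.008,-0.198,0,0,0,0],[-0.008,-0.198,0,0,0,0],[-0.008,-0.198,0,0,0,0],[-0.008,-0.198,0,0,0,0],[-0.008,-0.198,0,0.138,-0.0157,0],[-0.008,-0.198,0,0.138,-0.0157,0],[-0.008,-0.198,0,0.138,-0.0157,0],[-0.004,-0.2,0,0,0,0]]}}

```text
clock: 17.38
position: [0.5164, -0.4419, 0.3587]
orientation: [0.056, 0.974, 0.218, 0.012]
force: [1.5, 1.5, 0.1]
width: 0.0497
grip_force: 30.0
```

Request:
{"method": "play_rows", "body": {"commands": [[0,-0.098,-0.1,0,0,0],[0,0,-0.1,0,0,0],[0,0,-0.073,0,0,0],[0,0,0,0,0,0],[0,0,0,0,0,0]]}}

```text
clock: 18.0
position: [0.5183, -0.4684, 0.2785]
orientation: [0.054, 0.975, 0.216, 0.013]
force: [-0.6, -0.3, 0.0]
width: 0.05
grip_force: 30.0
```

```bash
python3 - <<'E'
from h import *
from scipy.spatial.transform import Rotation as R
st(); print(R.from_quat(telemetry.get_obs()['orientation']).as_matrix().round(3))
snap('wrist','w6.png');
E
```

```text
pos [ 0.5183 -0.4684  0.2785] yaw 83.6 q [-0.89  0.45  1.56  0.31  1.45 -2.43] w 0.05 t 18.0
[[-0.994  0.101  0.049]
 [ 0.112  0.901  0.419]
 [-0.002  0.422 -0.907]]
```

View pics/w6.png

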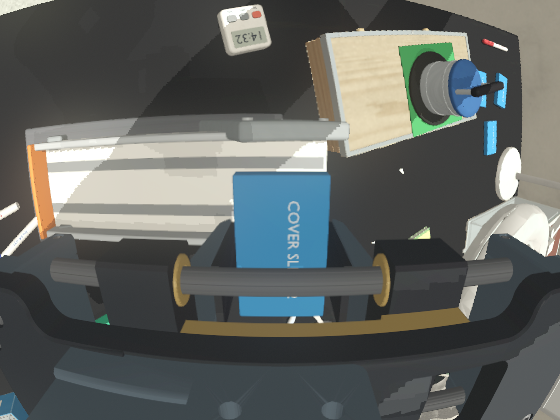

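The view shows the lane with its two floor stripes at about v=163 and v=208, the orange stop at the left, and the carton held across the lane. I'll enlarge the lane.

```bash
python3 - <<'E'
import cv2
a=cv2.imread('pics/w6.png')[110:260,20:240]; cv2.imwrite('pics/c6.png',cv2.resize(a,None,fx=3.6,fy=4,interpolation=2))
E
```

```text
(no output)
```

View pics/c6.png

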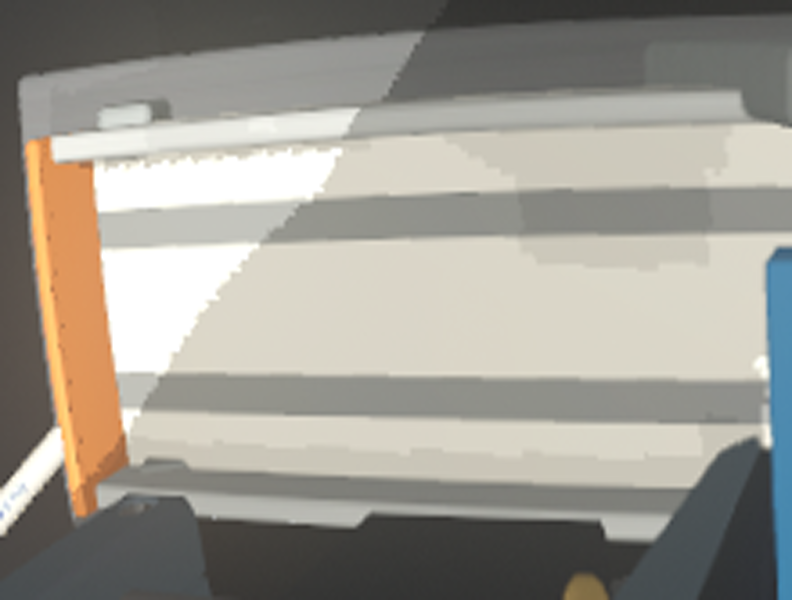

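```bash
python3 - <<'E'
from h import *
c=cal('w6.png'); M=np.array(c['camera_from_world']);R=M[:3,:3];o=-R.T@M[:3,3];f=210/np.tan(np.radians(c['vertical_fov'])/2)
s,co=np.sin(np.radians(25)),np.cos(np.radians(25))
yw=np.radians(83.5); ux=np.array([np.cos(yw),np.sin(yw),0]);uy=np.array([-np.sin(yw),np.cos(yw),0]);z=np.array([0,0,1])
L=np.array([co*ux+s*z,uy,-s*ux+co*z]); O=np.array([.5245,-.405,.144])
def ray(u,v):
    x,y=u-c['cx'],v-c['cy'];r=np.hypot(x,y);t=r/f
    return R.T@np.array([x/r*np.sin(t),y/r*np.sin(t),np.cos(t)])
def lane(cx,cy,h):
    d=ray(20+(cx+.5)/3.6-.5,110+(cy+.5)/4-.5); p=L@(o-O);q=L@d; return (p+q*(h-p[2])/q[2])*1000
for n,cx,cy,h in(('st1',600,212,0),('st1',130,230,0),('st2',600,398,0),('st2',160,391,0),('stopfar',95,170,0),('stopnear',128,465,0),('stop top far',30,140,.03),('farwalltop in',700,125,.022),('farwalltop in',330,142,.022),('nearfloor',600,484,0),('nearfloor',200,468,0),('near top in',600,517,.022)):
    print(n,lane(cx,cy,h).round(1))
def w6(u,v,zl):
    d=ray(u,v); p=L@(o-O);q=L@d; return ((p+q*(zl-p[2])/q[2])*1000).round(1)
tcp=L@(telemetry.get_obs()['position']-O)*1000; print('tcp lane',tcp)
zt=tcp[2]/1000+.010 # carton upper face
print('carton',[w6(*p,zt) for p in((236,173),(330,173),(240,316),(325,316))])
E
```

```text
st1 [-96.   26.9   0. ]
st1 [-266.8   27.8    0. ]
st2 [-99.3 -22.5   0. ]
st2 [-262.   -21.8    0. ]
stopfar [-280.6   46.8    0. ]
stopnear [-283.1  -46.2    0. ]
stop top far [-282.7   59.6   30. ]
farwalltop in [-61.4  50.   22. ]
farwalltop in [-170.1   50.4   22. ]
nearfloor [-101.4  -46.7    0. ]
nearfloor [-249.2  -46.     0. ]
near top in [-95.3 -47.5  22. ]
tcp lane [ -0.91300096  -1.13707326 149.03254464]
carton [array([-21.9,  43.7, 159. ]), array([ 25.6,  43.8, 159. ]), array([-23.5, -42. , 159. ]), array([ 27.2, -41.9, 159. ])]
```

Request:
{"method": "play_rows", "body": {"commands": [[-0.008,-0.042,-0.02,0,0,0],[0.006,0.049,-0.105,0,0,0],[0.006,0.049,-0.105,0,0,0],[0.006,0.049,-0.105,0,0,0],[0.003,0.025,-0.052,0,0,0],[0.003,0.024,-0.053,0,0,0],[0,0,0,0,0,0],[0,0,0,0,0,0]]}}

```text
clock: 19.05
position: [0.523, -0.423, 0.1458]
orientation: [0.055, 0.975, 0.216, 0.013]
force: [-0.0, -0.1, -0.6]
width: 0.0499
grip_force: 30.0
```

```bash
python3 - <<'E'
from h import *
st(); snap('wrist','w7.png'); snap('side','s7.png')
a=cv2.imread('pics/w7.png')[90:330,60:400]; b=cv2.resize(cv2.imread('pics/s7.png')[200:380,210:340],None,fx=2,fy=2)
x=np.zeros((360,340+260,3),np.uint8); x[:240,:340]=a; x[:360,340:]=b; cv2.imwrite('pics/c7.png',x)
E
```

```text
pos [ 0.523  -0.423   0.1458] yaw 83.6 q [-0.84  0.54  1.68  0.34  1.24 -2.46] w 0.0499 t 19.05
```

View pics/c7.png

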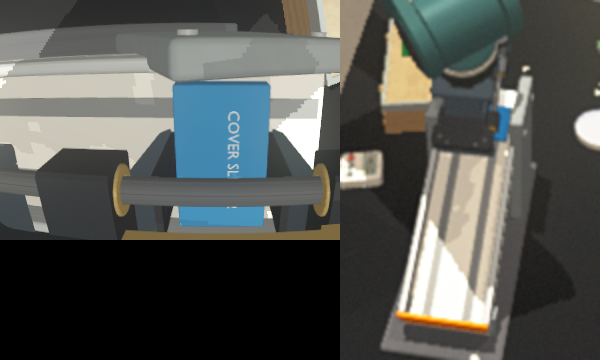

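The carton hangs between the cheeks, clear of both. I'll lower it carefully, watching the force.

Request:
{"method": "play_rows", "body": {"commands": [[0,0.006,-0.012,0,0,0],[0.001,0.003,-0.006,0,0,0],[0,0,0,0,0,0],[0,0,0,0,0,0]]}}

```text
clock: 19.65
position: [0.5232, -0.42, 0.1401]
orientation: [0.055, 0.975, 0.216, 0.013]
force: [-1.0, -2.8, 5.4]
width: 0.0498
grip_force: 30.0
```

Request:
{"method": "play_rows", "body": {"commands": [[0,0,0,0,0,0],[0,0,0,0,0,0],[0,0,0,0,0,0],[0,0,0,0,0,0],[0,0,0,0,0,0],[0,0,0,0,0,0],[-0.003,-0.024,0.052,0,0,0],[-0.006,-0.049,0.105,0,0,0],[-0.006,-0.049,0.105,0,0,0],[-0.009,-0.075,0.16,0,0,0],[-0.009,-0.075,0.16,0,0,0],[0,0,0,0,0,0]], "fingers": 1}}

```text
clock: 21.15
position: [0.5137, -0.504, 0.3197]
orientation: [0.055, 0.975, 0.213, 0.015]
force: [0.2, -0.7, -0.2]
width: 0.0909
grip_force: 0.0
```

```bash
cat >> h.py <<'E'
# lane frame, origin by stop at x=-270
s_,c_=np.sin(np.radians(25)),np.cos(np.radians(25)); yw=np.radians(83.5)
ux=np.array([np.cos(yw),np.sin(yw),0]);uy=np.array([-np.sin(yw),np.cos(yw),0]);zz=np.array([0,0,1])
LN=np.array([c_*ux+s_*zz,uy,-s_*ux+c_*zz])
P0=np.array([.5232,-.4200,.1401]) # TCP with carton touching floor (2 mm above floor)
O=P0-LN[2]*.002
def p2lane(c,u,v,h,fish):
    a=px2w(c,u,v,0,fish);M=np.array(c['camera_from_world']);o=-M[:3,:3].T@M[:3,3]
    p=LN@(o-O);q=LN@(a-o);return (p+q*(h-p[2])/q[2])*1000
def lanecartons(fn,fish):
    im=cv2.imread('pics/'+fn);c=cal(fn)
    m=cv2.inRange(cv2.cvtColor(im,cv2.COLOR_BGR2HSV),(92,120,100),(112,255,255))
    for k in cv2.findContours(m,cv2.RETR_EXTERNAL,cv2.CHAIN_APPROX_NONE)[0]:
        if cv2.contourArea(k)>80:
            P=np.array([p2lane(c,u,v,.012,fish)[:2] for u,v in k[:,0].astype(float)])
            r=cv2.minAreaRect(P.astype(np.float32))
            if abs(r[0][1])<60 and -330<r[0][0]<60: print('lane',fn,k[:,0].mean(0).round(),np.round(r[0],1),np.round(r[1],1),round(r[2],1))
E
python3 - <<'E'
from h import *
st(); snap('wrist','w8.png'); lanecartons('w8.png',True); snap('side','s8.png'); lanecartons('s8.png',False)
snap('top','t8.png'); cartons('t8.png',f=False); lanecartons('t8.png',False)
E
```

```text
pos [ 0.5137 -0.504   0.3197] yaw 83.6 q [-0.92  0.45  1.47  0.3   1.53 -2.44] w 0.0909 t 21.15
lane w8.png [ 96. 178.] [-236.4    4.3] [84.5 54.9] 89.1
lane s8.png [264. 349.] [-239.     3.7] [85.4 44.4] 89.6
t8.png [179. 188.] [426.8 314.3] [53.2 86.8] short yaw 75.7 
t8.png [211. 166.] [548.1 250.3] [86.6 53.5] short yaw 90.7
```

View pics/w8.png

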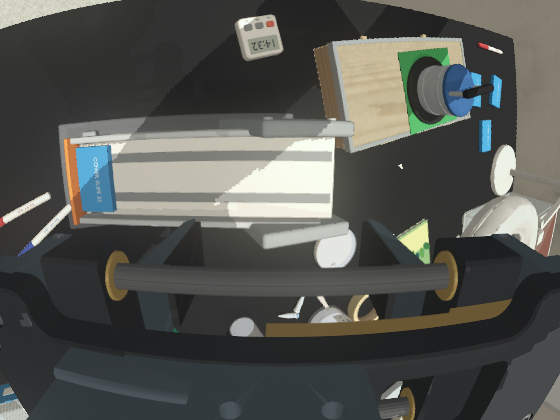

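Carton 1 lies flat and crosswise against the stop, at (96,178). Next is the carton at (0.548, 0.2505).

Request:
{"method": "play_rows", "body": {"commands": [[0.01,0.2,0,-0.138,0.0157,0],[0.01,0.2,0,-0.138,0.0157,0],[0.01,0.2,0,-0.138,0.0157,0],[0.01,0.2,0,0,0,0.123],[0.01,0.2,0,0,0,0],[0.01,0.2,0,0,0,0],[0.01,0.2,0,0,0,0],[0.01,0.2,0,0,0,0],[0.01,0.2,0,0,0,0],[0.01,0.2,0,0,0,0],[0.01,0.2,0,0,0,0],[0.005,0.2,0,0,0,0]]}}

```text
clock: 22.8
position: [0.5464, 0.2209, 0.313]
orientation: [-0.008, 1.0, -0.0, -0.001]
force: [0.9, -0.5, 0.1]
width: 0.0916
grip_force: 0.0
```

Request:
{"method": "play_rows", "body": {"commands": [[0,0.07,-0.1,0,0,0],[0,0.04,-0.15,0,0,0],[0,0,-0.15,0,0,0],[0,0,-0.1,0,0,0],[0,0,0,0,0,0],[0,0,0,0,0,0]]}}

```text
clock: 23.55
position: [0.5478, 0.2521, 0.165]
orientation: [-0.008, 1.0, 0.0, 0.0]
force: [-0.9, 0.1, 0.3]
width: 0.0912
grip_force: 0.0
```

```bash
python3 - <<'E'
from h import *
st(); print(telemetry.get_obs()['orientation']); snap('wrist','w9.png'); cartons('w9.png'); snap('top','t9.png'); cartons('t9.png',f=False)
E
```

```text
pos [0.5478 0.2521 0.165 ] yaw 90.9 q [ 0.39  0.29  1.96 -0.    0.89 -1.19] w 0.0912 t 23.55
[-8.26359263e-03  9.99965836e-01  7.41872995e-05  1.87530328e-04]
w9.png [268. 200.] [550.  247.2] [82.6 50.3] short yaw 90.8 
w9.png [207.  98.] [457.6 175.6] [53.9 26.3] short yaw 132.3 
t9.png [442. 287.] [ 501.1 -640.8] [44.9 88.7] short yaw 82.9 
t9.png [274. 231.] [426.8 -55.4] [48.4 97. ] short yaw 8.1 
t9.png [279. 218.] [483.2 -47.4] [32.7 90.6] short yaw 8.5 
t9.png [208. 203.] [425.  195.4] [52.5 86.5] short yaw 84.2 
t9.png [211. 167.] [547.3 250.7] [84.9 51.8] short yaw 91.5
```

Request:
{"method": "play_rows", "body": {"commands": [[0,-0.007,-0.15,0,0,0],[0,0,-0.15,0,0,0],[0,0,-0.12,0,0,0],[0,0,-0.08,0,0,0],[0,0,-0.025,0,0,0],[0,0,0,0,0,0],[0,0,0,0,0,0]]}}

```text
clock: 24.52
position: [0.5484, 0.2502, 0.008]
orientation: [-0.008, 1.0, 0.0, 0.001]
force: [1.1, 1.1, -0.0]
width: 0.0909
grip_force: 0.0
```

Request:
{"method": "play_rows", "body": {"commands": [[0,0,-0.014,0,0,0],[0,0,0,0,0,0]]}}

```text
clock: 24.78
position: [0.5476, 0.2498, 0.0025]
orientation: [-0.008, 1.0, 0.0, 0.0]
force: [-0.2, 0.2, -0.3]
width: 0.0912
grip_force: 0.0
```

Request:
{"method": "play_rows", "body": {"commands": [[0,0,0,0,0,0],[0,0,0,0,0,0],[0,0,0,0,0,0],[0,0,0,0,0,0],[0,0,0,0,0,0],[0,0,0,0,0,0],[0,0,0,0,0,0],[0,0,0.05,0,0,0],[0,0,0.15,0,0,0],[0,0,0.2,0,0,0],[0,0,0.2,0,0,0],[0,0,0.2,0,0,0]], "fingers": -1}}

```text
clock: 26.28
position: [0.5472, 0.2497, 0.2456]
orientation: [-0.008, 1.0, 0.0, 0.0]
force: [0.5, -0.7, -0.3]
width: 0.0497
grip_force: 30.0
```

Request:
{"method": "play_rows", "body": {"commands": [[0,-0.05,0.18,0,0,-0.122],[-0.01,-0.15,0.17,0,0,0],[-0.01,-0.2,0,0,0,0],[-0.01,-0.2,0,0,0,0],[-0.01,-0.2,0,0,0,0],[-0.01,-0.2,0,0,0,0],[-0.01,-0.2,0,0,0,0],[-0.01,-0.2,0,0,0,0],[-0.01,-0.2,0,0.138,-0.0157,0],[-0.01,-0.2,0,0.138,-0.0157,0],[-0.01,-0.2,0,0.138,-0.0157,0],[-0.01,-0.2,0,0,0,0]]}}

```text
clock: 27.78
position: [0.5134, -0.4095, 0.3432]
orientation: [0.055, 0.974, 0.217, 0.013]
force: [1.5, -0.6, -0.4]
width: 0.0499
grip_force: 30.0
```

Request:
{"method": "play_rows", "body": {"commands": [[0,-0.13,-0.05,0,0,0],[0,-0.113,-0.1,0,0,0],[0,0,-0.1,0,0,0],[0,0,0,0,0,0],[0,0,0,0,0,0]]}}

```text
clock: 28.4
position: [0.5152, -0.4794, 0.2702]
orientation: [0.054, 0.975, 0.216, 0.013]
force: [-0.6, -0.3, -0.1]
width: 0.0495
grip_force: 30.0
```

```bash
cat >> h.py <<'E'
def held(fn):
    o=telemetry.get_obs();t=LN@(o['position']-O);im=cv2.imread('pics/'+fn);c=cal(fn)
    m=cv2.inRange(cv2.cvtColor(im,cv2.COLOR_BGR2HSV),(95,120,90),(112,255,255))
    k=max(cv2.findContours(m[:,200:360],cv2.RETR_EXTERNAL,cv2.CHAIN_APPROX_NONE)[0],key=lambda k:cv2.boundingRect(k)[3])
    x,y,w,h=cv2.boundingRect(k);x+=200; v1=316; 
    print('tcp lane',(t*1000).round(1),'bbox',x,y,w,h,'top edge',p2lane(c,x+w/2,y,t[2]+.010,True).round(1),'bottom',p2lane(c,x+w/2,y+h,t[2]+.010,True).round(1))
E
python3 - <<'E'
from h import *
st(); print(telemetry.get_obs()['orientation']);snap('wrist','w10.png'); held('w10.png'); lanecartons('w10.png',True)
P=np.array([.5212,-.4198,.1401]); print('to go',(P-telemetry.get_obs()['position'])/.3, LN[2])
E
```

```text
pos [ 0.5152 -0.4794  0.2702] yaw 83.7 q [-0.9   0.47  1.55  0.31  1.45 -2.44] w 0.0495 t 28.4
[0.0540315  0.97490233 0.2155873  0.01296766]
tcp lane [  0.7   1.1 145.5] bbox 233 177 96 91 top edge [  2.3  43.9 155.5] bottom [  2.4  -6.7 155.5]
lane w10.png [281. 224.] [  2.4 -30.9] [94.2 95.2] 0.2
lane w10.png [ 70. 190.] [-235.6    4.3] [84.4 55.9] 89.4
to go [ 0.01953143  0.19892535 -0.43443445] [-0.04784175 -0.41990161  0.90630779]
```

Request:
{"method": "play_rows", "body": {"commands": [[0.005,0.05,-0.106,0,0,0],[0.005,0.05,-0.106,0,0,0],[0.005,0.048,-0.106,0,0,0],[0.003,0.024,-0.053,0,0,0],[0.002,0.022,-0.053,0,0,0],[0,0.003,-0.006,0,0,0],[0,0,0,0,0,0],[0,0,0,0,0,0]]}}

```text
clock: 29.45
position: [0.5211, -0.4207, 0.1398]
orientation: [0.054, 0.975, 0.216, 0.013]
force: [0.7, -0.1, 1.8]
width: 0.0495
grip_force: 30.0
```

Request:
{"method": "play_rows", "body": {"commands": [[0,0,0,0,0,0],[0,0,0,0,0,0],[0,0,0,0,0,0],[0,0,0,0,0,0],[0,0,0,0,0,0],[0,0,0,0,0,0],[-0.003,-0.024,0.052,0,0,0],[-0.006,-0.049,0.105,0,0,0],[-0.006,-0.049,0.105,0,0,0],[-0.009,-0.075,0.16,0,0,0],[-0.009,-0.075,0.16,0,0,0],[0,0,0,0,0,0]], "fingers": 1}}

```text
clock: 30.95
position: [0.5115, -0.5048, 0.3194]
orientation: [0.054, 0.975, 0.213, 0.015]
force: [-0.1, 0.3, -0.1]
width: 0.0907
grip_force: 0.0
```

```bash
python3 - <<'E'
from h import *
st(); snap('wrist','w11.png'); lanecartons('w11.png',True); snap('side','s11.png'); lanecartons('s11.png',False)
cartons('s11.png',f=False);snap('top','t11.png'); cartons('t11.png',f=False)
E
```

```text
pos [ 0.5115 -0.5048  0.3194] yaw 83.6 q [-0.92  0.45  1.48  0.3   1.53 -2.44] w 0.0907 t 30.95
lane w11.png [114. 179.] [-212.     3.8] [ 84.8 103.5] 89.2
lane s11.png [266. 339.] [-214.2    3.2] [87.1 94. ] 89.6
s11.png [266. 339.] [ 492.6 -577.9] [124.4  89.7] short yaw 174.9 
t11.png [179. 188.] [426.8 314.3] [53.2 86.8] short yaw 75.7
```

Two cartons are queued, and their combined outline measures 85 x 104 mm. Next is the one at (0.425, 0.195).

Request:
{"method": "play_rows", "body": {"commands": [[0,0.195,0,-0.138,0.0157,0],[-0.01,0.195,0,-0.138,0.0157,0],[-0.028,0.195,0,-0.138,0.0157,0],[-0.028,0.195,0,0,0,0.01],[-0.028,0.195,0,0,0,0],[-0.028,0.195,0,0,0,0],[-0.028,0.195,0,0,0,0],[-0.028,0.195,0,0,0,0],[-0.028,0.195,0,0,0,0],[-0.028,0.195,0,0,0,0],[-0.028,0.195,0,0,0,0],[-0.026,0.189,0,0,0,0]]}}

```text
clock: 32.6
position: [0.423, 0.2001, 0.313]
orientation: [0.05, 0.999, -0.0, -0.001]
force: [0.7, -0.3, 0.6]
width: 0.0914
grip_force: 0.0
```

Request:
{"method": "play_rows", "body": {"commands": [[0,0,-0.1,0,0,0],[0,0,-0.15,0,0,0],[0,0,-0.15,0,0,0],[0,0,-0.1,0,0,0],[0,0,0,0,0,0],[0,0,0,0,0,0]]}}

```text
clock: 33.35
position: [0.4247, 0.1985, 0.1646]
orientation: [0.05, 0.999, 0.0, 0.0]
force: [0.6, 0.9, 0.3]
width: 0.091
grip_force: 0.0
```

```bash
python3 - <<'E'
from h import *
st(); snap('wrist','w12.png'); cartons('w12.png'); snap('side','s12.png');cartons('s12.png',f=False); snap('top','t12.png'); cartons('t12.png',f=False)
E
```

```text
pos [0.4247 0.1985 0.1646] yaw 84.2 q [ 0.39  0.08  2.22  0.    0.84 -1.08] w 0.091 t 33.35
w12.png [268. 199.] [425.9 192.4] [49.8 85.1] short yaw 84.7 
w12.png [364. 177.] [421.8 286.3] [ 5.5 83.7] short yaw 77.0 
s12.png [266. 339.] [ 492.9 -578. ] [124.4  90.2] short yaw 174.8 
t12.png [437. 283.] [ 506.9 -620.4] [96.9 86.1] short yaw 165.2 
t12.png [274. 231.] [426.8 -55.4] [48.4 97. ] short yaw 8.1 
t12.png [279. 218.] [483.2 -47.4] [32.7 90.6] short yaw 8.5 
t12.png [209. 206.] [424.4 195.7] [52.4 85. ] short yaw 84.5
```

Request:
{"method": "play_rows", "body": {"commands": [[0,-0.01,-0.15,0,0,0],[0,0,-0.15,0,0,0],[0,0,-0.12,0,0,0],[0,0,-0.08,0,0,0],[0,0,-0.025,0,0,0],[0,0,-0.013,0,0,0],[0,0,0,0,0,0],[0,0,0,0,0,0]]}}

```text
clock: 34.5
position: [0.4251, 0.1955, 0.0032]
orientation: [0.05, 0.999, 0.0, 0.001]
force: [0.1, -1.0, -0.3]
width: 0.0912
grip_force: 0.0
```

Request:
{"method": "play_rows", "body": {"commands": [[0,0,0,0,0,0],[0,0,0,0,0,0],[0,0,0,0,0,0],[0,0,0,0,0,0],[0,0,0,0,0,0],[0,0,0,0,0,0],[0,0,0,0,0,0],[0,0,0.05,0,0,0],[0,0,0.15,0,0,0],[0,0,0.2,0,0,0],[0,0,0.2,0,0,0],[0,0,0.2,0,0,0]], "fingers": -1}}

```text
clock: 36.0
position: [0.424, 0.1951, 0.2455]
orientation: [0.05, 0.999, 0.0, 0.0]
force: [1.0, 0.6, -1.1]
width: 0.05
grip_force: 30.0
```

Request:
{"method": "play_rows", "body": {"commands": [[0,-0.1,0.18,0,0,-0.01],[0,-0.196,0.16,0,0,0],[0.03,-0.196,0,0,0,0],[0.03,-0.196,0,0,0,0],[0.03,-0.196,0,0,0,0],[0.03,-0.196,0,0,0,0],[0.03,-0.196,0,0,0,0],[0.03,-0.196,0,0,0,0],[0.03,-0.196,0,0.138,-0.0157,0],[0.03,-0.196,0,0.138,-0.0157,0],[0.03,-0.196,0,0.138,-0.0157,0],[0.03,-0.196,0,0,0,0]]}}

```text
clock: 37.5
position: [0.5134, -0.474, 0.3358]
orientation: [0.055, 0.974, 0.218, 0.012]
force: [0.4, 0.8, -0.4]
width: 0.0497
grip_force: 30.0
```

Request:
{"method": "play_rows", "body": {"commands": [[0,0,-0.05,0,0,0],[0,0,-0.1,0,0,0],[0,0,-0.1,0,0,0],[0,0,0,0,0,0],[0,0,0,0,0,0]]}}

```text
clock: 38.12
position: [0.5149, -0.4708, 0.2627]
orientation: [0.054, 0.975, 0.216, 0.013]
force: [0.3, -0.4, -1.5]
width: 0.0498
grip_force: 30.0
```

```bash
python3 - <<'E'
from h import *
st(); print(telemetry.get_obs()['orientation']);snap('wrist','w13.png'); held('w13.png'); lanecartons('w13.png',True)
P=np.array([.5212,-.4203,.1398]); print('to go',(P-telemetry.get_obs()['position'])/.3)
E
```

```text
pos [ 0.5149 -0.4708  0.2627] yaw 83.7 q [-0.89  0.46  1.57  0.31  1.43 -2.44] w 0.0498 t 38.125
[0.05396513 0.97489611 0.21563788 0.01287053]
tcp lane [  5.    2.4 135.2] bbox 233 180 96 88 top edge [  6.9  43.7 145.2] bottom [  7.   -5.4 145.2]
lane w13.png [282. 225.] [  7.1 -27.4] [90.8 89.2] 0.1
lane w13.png [ 82. 193.] [-211.5    4. ] [ 86.1 105.1] 89.3
to go [ 0.02081192  0.16935815 -0.41047805]
```

Request:
{"method": "play_rows", "body": {"commands": [[-0.003,-0.015,-0.007,0,0,0],[0.005,0.046,-0.1,0,0,0],[0.005,0.046,-0.1,0,0,0],[0.005,0.046,-0.1,0,0,0],[0.003,0.023,-0.05,0,0,0],[0.003,0.022,-0.05,0,0,0],[0,0,0,0,0,0],[0,0,0,0,0,0]]}}

```text
clock: 39.17
position: [0.5202, -0.4212, 0.1393]
orientation: [0.054, 0.975, 0.216, 0.013]
force: [-0.3, 0.2, -1.0]
width: 0.0499
grip_force: 30.0
```

Request:
{"method": "play_rows", "body": {"commands": [[0,0,0,0,0,0],[0,0,0,0,0,0],[0,0,0,0,0,0],[0,0,0,0,0,0],[0,0,0,0,0,0],[0,0,0,0,0,0],[-0.003,-0.024,0.052,0,0,0],[-0.006,-0.049,0.105,0,0,0],[-0.006,-0.049,0.105,0,0,0],[-0.009,-0.075,0.16,0,0,0],[-0.009,-0.075,0.16,0,0,0],[0,0,0,0,0,0]], "fingers": 1}}

```text
clock: 40.67
position: [0.5106, -0.5052, 0.319]
orientation: [0.054, 0.975, 0.213, 0.015]
force: [-0.3, -0.2, -0.1]
width: 0.0912
grip_force: 0.0
```

```bash
python3 - <<'E'
from h import *
st(); snap('wrist','w14.png'); lanecartons('w14.png',True); snap('side','s14.png'); lanecartons('s14.png',False)
snap('top','t14.png'); cartons('t14.png',f=False)
E
```

```text
pos [ 0.5106 -0.5052  0.319 ] yaw 83.6 q [-0.92  0.45  1.48  0.3   1.53 -2.44] w 0.0912 t 40.675
lane w14.png [134. 181.] [-187.8    1.6] [152.8  87. ] 0.1
lane s14.png [268. 330.] [-189.4    0.3] [144.3  85.8] 0.1
t14.png [179. 188.] [426.8 314.3] [53.2 86.8] short yaw 75.7
```

Three are queued, about 152 mm long. The last one is at (0.427, 0.314).

Request:
{"method": "play_rows", "body": {"commands": [[0,0.2,0,-0.138,0.0157,0],[-0.01,0.2,0,-0.138,0.0157,0],[-0.027,0.2,0,-0.138,0.0157,0],[-0.027,0.2,0,0,0,-0.132],[-0.027,0.2,0,0,0,0],[-0.027,0.2,0,0,0,0],[-0.027,0.2,0,0,0,0],[-0.027,0.2,0,0,0,0],[-0.027,0.2,0,0,0,0],[-0.027,0.2,0,0,0,0],[-0.027,0.2,0,0,0,0],[-0.026,0.2,0,0,0,0]]}}

```text
clock: 42.32
position: [0.4248, 0.2195, 0.3126]
orientation: [0.124, 0.992, -0.0, -0.001]
force: [1.4, 0.3, 0.3]
width: 0.0914
grip_force: 0.0
```

Request:
{"method": "play_rows", "body": {"commands": [[0,0.17,0,0,0,0],[0,0.155,-0.1,0,0,0],[0,0,-0.15,0,0,0],[0,0,-0.15,0,0,0],[0,0,-0.1,0,0,0],[0,0,0,0,0,0],[0,0,0,0,0,0]]}}

```text
clock: 43.2
position: [0.4264, 0.3154, 0.1643]
orientation: [0.124, 0.992, 0.0, 0.0]
force: [0.4, -0.5, -0.2]
width: 0.091
grip_force: 0.0
```

```bash
python3 - <<'E'
from h import *
st(); snap('wrist','w15.png'); cartons('w15.png'); snap('top','t15.png'); cartons('t15.png',f=False)
E
```

```text
pos [0.4264 0.3154 0.1643] yaw 75.7 q [ 0.59  0.18  2.1   0.    0.86 -0.73] w 0.091 t 43.2
w15.png [276. 214.] [448.9 305.9] [50.5 41.9] short yaw 164.3 
t15.png [431. 278.] [ 513.5 -598.6] [136.9  89.7] short yaw 168.8 
t15.png [274. 231.] [426.8 -55.4] [48.4 97. ] short yaw 8.1 
t15.png [279. 218.] [483.2 -47.4] [32.7 90.6] short yaw 8.5 
t15.png [179. 190.] [426.8 313. ] [51.6 87.9] short yaw 72.9
```

Request:
{"method": "play_rows", "body": {"commands": [[0.001,-0.004,-0.15,0,0,0],[0,0,-0.15,0,0,0],[0,0,-0.12,0,0,0],[0,0,-0.08,0,0,0],[0,0,-0.025,0,0,0],[0,0,-0.013,0,0,0],[0,0,0,0,0,0],[0,0,0,0,0,0]]}}

```text
clock: 44.3
position: [0.4271, 0.3143, 0.0029]
orientation: [0.124, 0.992, 0.0, 0.0]
force: [0.4, -0.1, 0.2]
width: 0.0913
grip_force: 0.0
```

Request:
{"method": "play_rows", "body": {"commands": [[0,0,0,0,0,0],[0,0,0,0,0,0],[0,0,0,0,0,0],[0,0,0,0,0,0],[0,0,0,0,0,0],[0,0,0,0,0,0],[0,0,0,0,0,0],[0,0,0.05,0,0,0],[0,0,0.15,0,0,0],[0,0,0.2,0,0,0],[0,0,0.2,0,0,0],[0,0,0.2,0,0,0]], "fingers": -1}}

```text
clock: 45.8
position: [0.4262, 0.3137, 0.2452]
orientation: [0.124, 0.992, 0.0, 0.0]
force: [1.0, 0.1, -0.3]
width: 0.0497
grip_force: 30.0
```

Request:
{"method": "play_rows", "body": {"commands": [[0,-0.1,0.18,0,0,0.132],[0,-0.2,0.16,0,0,0],[0.029,-0.2,0,0,0,0],[0.029,-0.2,0,0,0,0],[0.029,-0.2,0,0,0,0],[0.029,-0.2,0,0,0,0],[0.029,-0.2,0,0,0,0],[0.029,-0.2,0,0,0,0],[0.029,-0.2,0,0.138,-0.0157,0],[0.029,-0.2,0,0.138,-0.0157,0],[0.029,-0.2,0,0.138,-0.0157,0],[0.03,-0.2,0,0,0,0]]}}

```text
clock: 47.3
position: [0.5125, -0.3645, 0.3351]
orientation: [0.055, 0.975, 0.214, 0.012]
force: [0.2, 0.8, -1.1]
width: 0.05
grip_force: 30.0
```

Request:
{"method": "play_rows", "body": {"commands": [[0,-0.19,0,0,0,0],[0,-0.163,-0.05,0,0,0],[0,0,-0.1,0,0,0],[0,0,-0.1,0,0,0],[0,0,0,0,0,0],[0,0,0,0,0,0]]}}

```text
clock: 48.05
position: [0.5139, -0.4674, 0.262]
orientation: [0.054, 0.976, 0.212, 0.012]
force: [0.7, -0.7, 0.5]
width: 0.0498
grip_force: 30.0
```

```bash
python3 - <<'E'
from h import *
st(); print(telemetry.get_obs()['orientation']);snap('wrist','w16.png'); held('w16.png'); lanecartons('w16.png',True)
P=np.array([.5212,-.4203,.1398]); print('to go',(P-telemetry.get_obs()['position'])/.3)
E
```

```text
pos [ 0.5139 -0.4674  0.262 ] yaw 83.7 q [-0.89  0.46  1.58  0.3   1.42 -2.44] w 0.0498 t 48.05
[0.05410097 0.97577009 0.21166335 0.0120182 ]
tcp lane [  7.8   3.7 133. ] bbox 233 181 96 87 top edge [  9.6  44.5 143. ] bottom [  9.7  -4.1 143. ]
lane w16.png [281. 224.] [  8.6 -25.8] [90.4 87.7] 0.0
lane w16.png [103. 195.] [-187.1    2.1] [154.   86.9] 0.5
to go [ 0.02387726  0.15756232 -0.40790075]
```

Request:
{"method": "play_rows", "body": {"commands": [[-0.002,-0.021,-0.01,0.008,-0.001,0],[0.005,0.045,-0.1,0,0,0],[0.005,0.045,-0.1,0,0,0],[0.005,0.045,-0.1,0,0,0],[0.003,0.022,-0.049,0,0,0],[0.003,0.022,-0.048,0,0,0],[0,0,0,0,0,0],[0,0,0,0,0,0]]}}

```text
clock: 49.1
position: [0.5195, -0.4202, 0.1384]
orientation: [0.054, 0.975, 0.216, 0.012]
force: [-1.1, -0.1, -1.1]
width: 0.0497
grip_force: 30.0
```

Request:
{"method": "play_rows", "body": {"commands": [[0,0,0,0,0,0],[0,0,0,0,0,0],[0,0,0,0,0,0],[0,0,0,0,0,0],[0,0,0,0,0,0],[0,0,0,0,0,0],[-0.003,-0.024,0.052,0,0,0],[-0.006,-0.049,0.105,0,0,0],[-0.006,-0.049,0.105,0,0,0],[-0.009,-0.075,0.16,0,0,0],[-0.009,-0.075,0.16,0,0,0],[0,0,0,0,0,0]], "fingers": 1}}

```text
clock: 50.6
position: [0.5098, -0.504, 0.3175]
orientation: [0.054, 0.975, 0.214, 0.014]
force: [-0.4, -0.5, -1.3]
width: 0.0912
grip_force: 0.0
```

```bash
python3 - <<'E'
from h import *
st(); snap('wrist','w17.png'); lanecartons('w17.png',True); snap('side','s17.png'); lanecartons('s17.png',False)
a=cv2.imread('pics/w17.png')[100:260,40:370]; cv2.imwrite('pics/c17.png',cv2.resize(a,None,fx=2.4,fy=2.4,interpolation=2))
E
```

```text
pos [ 0.5098 -0.504   0.3175] yaw 83.6 q [-0.92  0.45  1.48  0.3   1.53 -2.44] w 0.0912 t 50.6
lane w17.png [154. 182.] [-163.8    2.2] [200.8  86.8] 0.2
lane s17.png [269. 321.] [-164.4    1.4] [195.7  84.9] 1.3
```

View pics/c17.png

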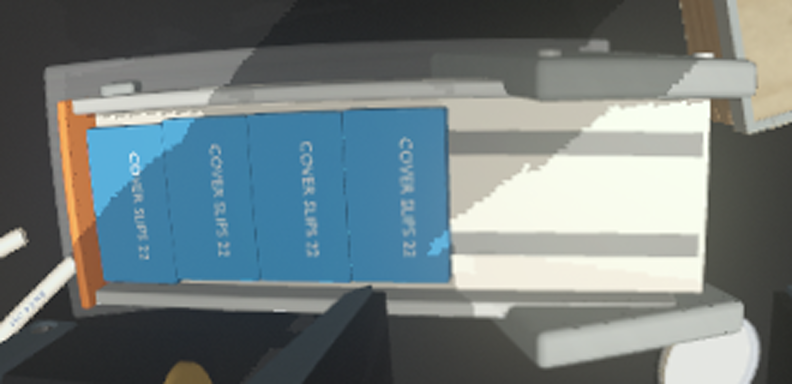

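All four cartons lie flush in a single file against the stop. The cheek tops show at crop (540–755, 60–97) and (536–742, 300–367). I'll locate the mouth and the canister.

```bash
python3 - <<'E'
from h import *
c=cal('w17.png')
g=lambda x,y:(40+(x+.5)/2.4-.5,100+(y+.5)/2.4-.5)
P=[]
for n,x,y in(('far lo in',545,97),('far lo out',538,56),('far hi out',753,61),('far hi in',755,95),('near lo out',543,367),('near lo in',536,335),('near hi in',740,300),('near hi out',742,322)):
    w=px2w(c,*g(x,y),.184,True)[:2]; P.append(w); d=w-O[:2]; print(n,w.round(4),'along %.4f across %.4f'%(d@ux[:2],d@uy[:2]))
print('mean',np.mean(P,0))
for x,y in((707,100),(703,290)): print('lane top',p2lane(c,*g(x,y),0,True).round(1))
E
```

```text
far lo in [ 0.466  -0.4505] along -0.0376 across 0.0534
far lo out [ 0.4492 -0.4515] along -0.0406 across 0.0699
far hi out [ 0.463  -0.3467] along 0.0651 across 0.0681
far hi in [ 0.4789 -0.3468] along 0.0669 across 0.0523
near lo out [ 0.5812 -0.4657] along -0.0397 across -0.0628
near lo in [ 0.5653 -0.4669] along -0.0427 across -0.0472
near hi in [ 0.5774 -0.3608] along 0.0641 across -0.0471
near hi out [ 0.5894 -0.3599] along 0.0664 across -0.0590
mean [ 0.52129444 -0.40610186]
lane top [59.5 48.3  0. ]
lane top [ 61.1 -46.7   0. ]
```

Request:
{"method": "play_rows", "body": {"commands": [[0,0.06,0.03,-0.138,0.0157,0],[-0.02,0.12,0,-0.138,0.0157,0],[-0.028,0.14,0,-0.138,0.0157,0],[-0.028,0.143,0,0,0,-0.155],[-0.028,0.143,0,0,0,-0.155],[-0.028,0.143,0,0,0,-0.155],[-0.028,0.143,0,0,0,-0.155],[-0.028,0.143,0,0,0,-0.155],[-0.028,0.143,0,0,0,-0.155],[-0.028,0.143,0,0,0,-0.155],[-0.027,0.142,0,0,0,-0.155],[0,0,0,0,0,0]]}}

```text
clock: 52.2
position: [0.4267, -0.0603, 0.3204]
orientation: [0.648, 0.762, 0.0, -0.001]
force: [0.4, -1.0, -0.0]
width: 0.0917
grip_force: 0.0
```

```bash
python3 - <<'E'
from h import *
st(); print(telemetry.get_obs()['orientation']); snap('wrist','w18.png'); c=cal('w18.png')
m=cv2.inRange(cv2.cvtColor(cv2.imread('pics/w18.png'),cv2.COLOR_BGR2HSV),(100,100,60),(118,255,255))[120:260,200:360]
k=max(cv2.findContours(m,0,1)[0],key=cv2.contourArea); (x,y),r=cv2.minEnclosingCircle(k); print(px2w(c,200+x,120+y,.144,True),x+200,y+120,r)
im=cv2.imread('pics/w18.png')[100:300,170:400]; cv2.imwrite('pics/c18.png',cv2.resize(im,None,fx=2.5,fy=2.5))
E
```

```text
pos [ 0.4267 -0.0603  0.3204] yaw 9.3 q [-0.2  -0.2   2.17  0.    1.18 -0.36] w 0.0917 t 52.2
[ 6.47782350e-01  7.61824251e-01  1.98360689e-04 -1.34089050e-03]
[ 0.42935166 -0.06619108  0.144     ] 282.4280014038086 190.76399993896484 41.59046936035156
```

View pics/c18.png

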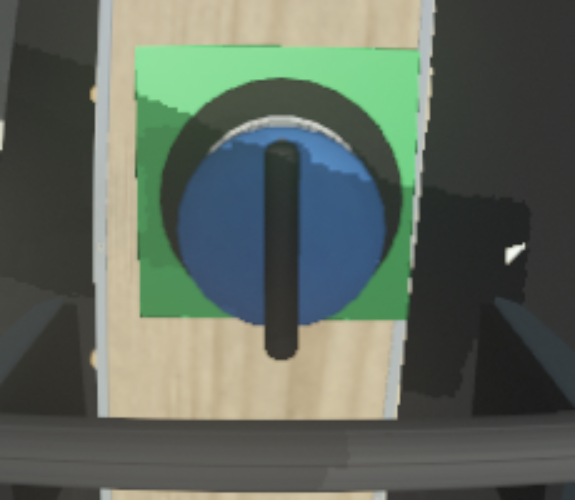

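The canister stands on the mat with its bar square between the fingers, from crop (282,142) to (282,358). I'll go down and grip it.

Request:
{"method": "play_rows", "body": {"commands": [[0.006,-0.016,-0.1,0,0,0],[0,0,-0.15,0,0,0],[0,0,-0.13,0,0,0],[0,0,-0.1,0,0,0],[0,0,-0.055,0,0,0],[0,0,0,0,0,0],[0,0,0,0,0,0]]}}

```text
clock: 53.12
position: [0.4301, -0.0677, 0.1614]
orientation: [0.648, 0.762, 0.001, -0.0]
force: [0.1, 0.0, 0.5]
width: 0.0912
grip_force: 0.0
```

Request:
{"method": "play_rows", "body": {"commands": [[0,0,0,0,0,0],[0,0,0,0,0,0],[0,0,0,0,0,0],[0,0,0,0,0,0],[0,0,0,0,0,0],[0,0,0,0,0,0],[0,0,0,0,0,0],[0,0,0,0,0,0],[0,0,0,0,0,0],[0,0,0,0,0,0]], "fingers": -1}}

```text
clock: 54.38
position: [0.4297, -0.0673, 0.1609]
orientation: [0.648, 0.762, 0.001, -0.001]
force: [0.4, -0.1, -2.6]
width: 0.0137
grip_force: 30.0
```

Request:
{"method": "play_rows", "body": {"commands": [[0,0,0.05,0,0,0],[0,0,0.17,0,0,0],[0,0,0.2,0,0,0],[0,0,0.147,0,0,0],[0.019,-0.07,0,0,0,0],[0.039,-0.14,0,0,0,0],[0.052,-0.19,0,0,0,0],[0.052,-0.19,0,0,0,0],[0.052,-0.19,0,0,0,0],[0.052,-0.19,0,0,0,0],[0.028,-0.1,0,0,0,0],[0.018,-0.064,0,0,0,0]]}}

```text
clock: 55.88
position: [0.5235, -0.4088, 0.3318]
orientation: [0.648, 0.761, 0.001, -0.0]
force: [-0.3, 1.1, -1.9]
width: 0.0134
grip_force: 30.0
```

Request:
{"method": "play_rows", "body": {"commands": [[0,0,0,0,0,0],[0,0,-0.05,0,0,0],[0,0,-0.06,0,0,0],[0,0,-0.03,0,0,0],[0,0,-0.015,0,0,0],[0,0,0,0,0,0],[0,0,0,0,0,0]]}}

```text
clock: 56.75
position: [0.5237, -0.4077, 0.2851]
orientation: [0.648, 0.762, 0.001, -0.0]
force: [0.4, -0.0, -2.3]
width: 0.014
grip_force: 30.0
```

Request:
{"method": "play_rows", "body": {"commands": [[0,0,-0.013,0,0,0],[0,0,0,0,0,0],[0,0,0,0,0,0]]}}

```text
clock: 57.12
position: [0.5235, -0.4075, 0.2808]
orientation: [0.648, 0.762, 0.001, -0.0]
force: [-0.3, 1.0, -2.2]
width: 0.0137
grip_force: 30.0
```

Request:
{"method": "play_rows", "body": {"commands": [[0,0,-0.004,0,0,0],[0,0,0,0,0,0],[0,0,0,0,0,0]]}}

```text
clock: 57.5
position: [0.5235, -0.4076, 0.2797]
orientation: [0.648, 0.762, 0.001, -0.0]
force: [-1.2, -0.6, -1.1]
width: 0.014
grip_force: 30.0
```

Contact is just starting. I'll release and draw back.

Request:
{"method": "play_rows", "body": {"commands": [[0,0,-0.001,0,0,0],[0,0,0,0,0,0],[0,0,0,0,0,0]]}}

```text
clock: 57.88
position: [0.5235, -0.4077, 0.2796]
orientation: [0.648, 0.762, 0.001, -0.0]
force: [-3.9, 0.1, 5.5]
width: 0.014
grip_force: 30.0
```

Request:
{"method": "play_rows", "body": {"commands": [[0,0,0,0,0,0],[0,0,0,0,0,0],[0,0,0,0,0,0],[0,0,0,0,0,0],[0,0,0,0,0,0],[0,0,0,0,0,0],[0,0,0,0,0,0],[0,0,0.08,0,0,0],[0,0,0.15,0,0,0],[0,0,0.16,0,0,0],[0,0,0,0,0,0],[0,0,0,0,0,0]], "fingers": 1}}

```text
clock: 59.38
position: [0.5232, -0.4073, 0.3956]
orientation: [0.648, 0.762, 0.001, -0.001]
force: [-0.1, 0.5, -1.0]
width: 0.0912
grip_force: 0.0
```

```bash
python3 - <<'E'
from h import *
st(); snap('wrist','w19.png'); c=cal('w19.png'); snap('side','s19.png'); lanecartons('s19.png',False)
m=cv2.inRange(cv2.cvtColor(cv2.imread('pics/w19.png'),cv2.COLOR_BGR2HSV),(100,100,60),(118,255,255))[120:260,200:360]
k=max(cv2.findContours(m,0,1)[0],key=cv2.contourArea); (x,y),r=cv2.minEnclosingCircle(k); print(px2w(c,200+x,120+y,.263,True),r)
a=cv2.imread('pics/w19.png')[80:320,140:440]; b=cv2.resize(cv2.imread('pics/s19.png')[200:380,210:340],None,fx=2,fy=2)
X=np.zeros((360,560,3),np.uint8);X[:240,:300]=a;X[:,300:]=b;cv2.imwrite('pics/c19.png',X)
E
```

```text
pos [ 0.5232 -0.4073  0.3956] yaw 9.2 q [-0.7   0.17  1.67  0.    1.31 -0.86] w 0.0912 t 59.375
lane s19.png [269. 321.] [-164.2    1. ] [195.1  85.1] 0.9
[ 0.517469   -0.42392837  0.263     ] 65.19212341308594
```

View pics/c19.png

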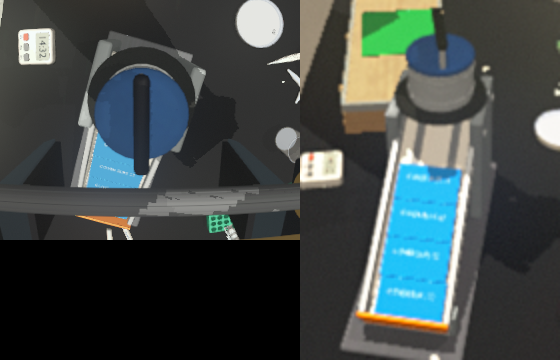

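The canister stands upright on both cheeks, the four cartons are queued at the stop, and the gripper is clear.

```bash
python3 -c "
from cell import finish_job
print(finish_job())"
```

```text
the job is handed in; nothing more can be done
None
```

I handed the job in at about 59 s on the robot's clock: all four cartons are queued flat and crosswise against the orange stop, and the canister is back upright on both cheeks, within a few millimetres of centre by my camera measurements; `finish_job()` gave no verdict.

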